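# Hang washed cell packs on the drying rail and turn on the dry air

## Robot

A 7-joint arm with a two-finger parallel gripper is mounted at the origin on the work surface. World frame = base frame: x ahead of the robot, y to its left, z up, the work surface at z = 0. Lengths are in m, angles in rad, forces in N, time in s.
With the tool pointing down it reaches from about 0.35 to 0.9 m from the base axis. Payload 8.1 kg.
Tool frame: the origin (TCP) lies midway between the tips of the shut fingers; the grasp point (between the pads) lies 19 mm behind it; z points along the fingers, y is the line along which they close (so a half turn about z gives the same grasp; the last joint's range is limited). The gripper opens to 92 mm and grips with 3 to 60 N. Pads are 19 mm wide; open, the fingers measure 130 mm over their backs; the gripper's body (75 mm by 190 mm) begins 47 mm behind the grasp point.
Start: joints at [1.205, 0.434, 0.025, 1.573, -0.012, 1.134, -0.075], TCP at [0.162, -0.604, 0.227] pointing down, gripper open.
Joint ranges: [-2.62, 2.62], [-0.44, 2.09], [-1.27, 1.32], [0.08, 2.57], [-1.32, 4.46], [0.12, 2], [-2.74, 2.74]. Speed limits (rad/s): [2.22, 2.22, 3.01, 3.01, 3.14, 3.14, 3.14].

## Interface

Orientations are given as a rotation vector (axis times angle).
In Python, from cell import readout, get_image, calibration, ticket gives the robot as it stands. The module is installed in compiled form; this text tells all that it offers.
- The arm moves only by the tool move_arm, never from a script. Its argument "series" is a list of rows, each a list of 6 numbers: the shift along the world's x, y, z as a fraction of full scale, then the turn, a rotation vector about the world's x, y, z as a fraction of full scale. A call has 1 to 5 rows; each row is the pose to reach, as a shift and turn from the pose commanded when the call began; what a row does not reach only later rows make up. Full scale, the value 1, is 0.75 m for a shift and 60 degrees for a turn. A row lasts 1/10 s, in which the tool goes at most 50 mm and 8.59 degrees, less where a joint would pass 70% of its speed; a pose out of reach is approached as far as the arm can. A call with a number of a shift or a turn outside -1 to 1 is refused whole. A call with a gripper value outside its range is refused whole. "claw" is the opening, from -1 (shut) to 1 (fully open), so that 0 is half open, set as the call begins (left out, the last holds). The fingers move at their own pace and stop on an object; "squeeze" is the grip in N (left out, the last holds). Time passes only in rows, so rows that repeat a pose let the fingers close. It gives the time, the measured TCP pose, the force, the opening and the grip force at its end, in the units of the state.
- readout.observe(): the state, without advancing time (a new reading comes with each control period).
- get_image(name): name is "scene" or "top" or "wrist"; returns (picture, depth): 480x640x3 uint8, red, green, blue; 480x640 float32, m along the optical axis (not along the pixel's ray), 0 where there is no reading.
- calibration(name): a dict with "fx", "fy", "cx", "cy" (pixels), "view" (4x4, takes a point from world to camera coordinates); the wrist camera has in their place "mount" (4x4, takes a point from camera to tool coordinates, whose origin is the TCP and whose axes are the flange's). Camera axes: x right, y down, z forward; pixel columns grow to the right and rows downward; lengths in m; the calibration is good to about 2 mm. The wrist camera is an equidistant fisheye: a pixel r from the principal point sees the ray r / f radians off the axis. A picture is of the moment at which its call begins: read the wrist's pose just before it. calibration takes no time and is no camera call.
- ticket.sign_off(): hands the job in; it is judged then, once.
The state is a dict: "clock": time; "joints": joint angles; "dq": joint speeds; "joint_efforts": joint torques, N m; "position": TCP position; "ee_rot": TCP orientation; "force": force on the tool from outside, world axes, zero at the start; "ft_torque": the same for the moment, N m; "width": opening from 0.0 (shut) to 1.0 (fully open); "gripper_force": force on a finger pad.
Only numpy, scipy, OpenCV 4.12 (cv2) and the standard library are available. Lean on these libraries where they do the work, as an engineer would, in place of code of your own. Each camera call takes 0.05 s, during which the arm holds its last target. There are 200 camera calls.

## Task

Put the washed battery packs up to dry: first flip the extractor's toggle switch over to its other side (on), then hang every pack standing on the bench by its handle on the drying rail, one pack to a twin hook. Only when all of them hang there, open the dry-air valve fully: turn its round knob counterclockwise, following it as it rises, until it comes to its stop. Leave the tape roll, the white jar and the screwdriver where they are.

Things in the scene. Friction and masses are not known exactly. Their poses are not given: they have to be found in the camera images.
- pack0: Battery pack (all alike; 2 or 3 present, an absent one reads None): block of 2 x 4 upright grey cylindrical cells between black plastic plates, 50 (x) x 112 (y) x 78 (z) mm, about 0.6 kg, standing on the bench with a fixed aluminium tube handle on top. Origin at the centre of its underside; z up, y along the handle. It can be knocked a few centimetres aside.
- pack0_handle (a point): Middle of that pack's handle bar, 145 mm above its underside. The bar is a 10 mm round tube along the pack's y, with 10 mm round uprights centred 50 mm either side of this point; 62 mm of free space between the bar and the block below. Axes as the pack's.
- pack1: Battery pack (all alike; 2 or 3 present, an absent one reads None): block of 2 x 4 upright grey cylindrical cells between black plastic plates, 50 (x) x 112 (y) x 78 (z) mm, about 0.6 kg, standing on the bench with a fixed aluminium tube handle on top. Origin at the centre of its underside; z up, y along the handle. It can be knocked a few centimetres aside.
- pack1_handle (a point): Middle of that pack's handle bar, 145 mm above its underside. The bar is a 10 mm round tube along the pack's y, with 10 mm round uprights centred 50 mm either side of this point; 62 mm of free space between the bar and the block below. Axes as the pack's.
- pack2: Battery pack (all alike; 2 or 3 present, an absent one reads None): block of 2 x 4 upright grey cylindrical cells between black plastic plates, 50 (x) x 112 (y) x 78 (z) mm, about 0.6 kg, standing on the bench with a fixed aluminium tube handle on top. Origin at the centre of its underside; z up, y along the handle. It can be knocked a few centimetres aside.
- pack2_handle (a point): Middle of that pack's handle bar, 145 mm above its underside. The bar is a 10 mm round tube along the pack's y, with 10 mm round uprights centred 50 mm either side of this point; 62 mm of free space between the bar and the block below. Axes as the pack's.
- rail: The drying rail, fixed to the bench: a square aluminium bar 490 mm long along its y on two posts (posts at y = -235 and +235 mm), with three twin hooks pointing to its -x (to the robot). Origin on the bench below the seat of the middle hook. The bar lies 75 to 95 mm on the +x side of the seats, its top 215 mm above the bench.
- hook0 (a point): Seat of the right-hand (rail y = -150 mm) twin hook: a hung handle's middle rests here, 185 mm above the bench, between two 8 mm round prongs 29 mm either side along rail y (50 mm free between). Each slopes from the bar down to the seat, then up to a tip 24 mm to -x and 14 mm higher than this point. The handle, along rail y either way round, goes in from -x over the tips, then down.
- hook1 (a point): Seat of the middle twin hook: a hung handle's middle rests here, 185 mm above the bench, between two 8 mm round prongs 29 mm either side along rail y (50 mm free between). Each slopes from the bar down to the seat, then up to a tip 24 mm to -x and 14 mm higher than this point. The handle, along rail y either way round, goes in from -x over the tips, then down.
- hook2 (a point): Seat of the left-hand (rail y = +150 mm) twin hook: a hung handle's middle rests here, 185 mm above the bench, between two 8 mm round prongs 29 mm either side along rail y (50 mm free between). Each slopes from the bar down to the seat, then up to a tip 24 mm to -x and 14 mm higher than this point. The handle, along rail y either way round, goes in from -x over the tips, then down.
- knob_top (a point): Centre of the top face of the dry-air valve's black round knob, on its vertical axis. The knob is 44 mm in diameter and 26 mm tall, below this point, on a brass valve; closed, its top stands 111 mm above the bench, and it rises with turning by 4 mm per radian.
- valve_knob (a joint): Angle of the valve knob (rad), 0 shut, growing counterclockwise seen from above, stop at 7.0 (fully open). Starts between 0 and 0.5. Turns lightly (friction about 0.06 N m) and stays where it is left.
- valve: The brass valve, fixed to the bench on a round foot 80 mm in diameter. Origin on the bench, on the knob's axis.
- switchbox: The extractor's grey switch box, fixed, 90 (x) x 70 (y) x 60 (z) mm, with a bat toggle in the middle of its top. Origin at the centre of its underside. The toggle swings in the box's x-z plane about a pivot 64 mm above the bench.
- toggle_tip (a point): Tip of the steel bat toggle, 47 mm from its pivot, bat 7 mm thick at the pivot to 13 mm near the tip. At the start the bat leans to the box's -x (off, the robot's side).
- toggle (a joint): Angle of the toggle (rad): 0 leaning 0.42 rad to the box's -x (off), 0.42 upright, 0.84 leaning 0.42 rad to its +x (on). It snaps over its centre with 1 to 3 N at the tip, and stays on either side.
- tape: Amber tape roll, 80 mm in diameter, 19 mm tall, lying flat; leave alone. Origin at the centre of its underside.
- wash: White plastic jar, 60 mm in diameter, 100 mm tall, standing; leave alone. Origin at the centre of its underside.
- driver: Screwdriver with a red handle, 200 mm long, 26 mm thick, lying on the bench; leave alone. Origin at the middle of its underside.
Not all that is in view belongs to the job. What is shaped like the valve but orange is not meant.

How it is judged:
On the way, in this order (a step that is already met when the one before it is completed fails the run):
1. the extractor toggle is over on its other side (value of joint toggle above 0.7 rad), for 0.2 s.
2. every pack hangs by its handle on a twin hook of the rail, let go (((distance between pack0_handle and hook0 below 0.022 m and angle between the y axis of pack0 and the y axis of rail, either way round below 0.3 rad) or (distance between pack0_handle and hook1 below 0.022 m and angle between the y axis of pack0 and the y axis of rail, either way round below 0.3 rad) or (distance between pack0_handle and hook2 below 0.022 m and angle between the y axis of pack0 and the y axis of rail, either way round below 0.3 rad)) and angle between each of pack0, pack1, pack2's own z axis and vertical below 0.3 rad and height (world z) of each of pack0_handle, pack1_handle, pack2_handle above 0.175 m and ((distance between pack1_handle and hook0 below 0.022 m and angle between the y axis of pack1 and the y axis of rail, either way round below 0.3 rad) or (distance between pack1_handle and hook1 below 0.022 m and angle between the y axis of pack1 and the y axis of rail, either way round below 0.3 rad) or (distance between pack1_handle and hook2 below 0.022 m and angle between the y axis of pack1 and the y axis of rail, either way round below 0.3 rad)) and ((distance between pack2_handle and hook0 below 0.022 m and angle between the y axis of pack2 and the y axis of rail, either way round below 0.3 rad) or (distance between pack2_handle and hook1 below 0.022 m and angle between the y axis of pack2 and the y axis of rail, either way round below 0.3 rad) or (distance between pack2_handle and hook2 below 0.022 m and angle between the y axis of pack2 and the y axis of rail, either way round below 0.3 rad)) and contact force between each of pack0, pack1, pack2 and the fingers below 0.1 N), for 0.3 s.
3. the valve knob is turned counterclockwise to its stop (value of joint valve_knob above 6.6 rad), for 0.2 s.
At the end, for the whole second after the job is handed in: Toggle beyond 0.7 rad (stop at 0.84); valve knob beyond 6.6 rad (stop at 7.0); every pack hanging still (below 0.08 m/s) with its handle's middle within 22 mm of the seat of a twin hook and over 175 mm above the bench, along the rail and upright within 0.3 rad (value of joint toggle above 0.7 rad and value of joint valve_knob above 6.6 rad and ((distance between pack0_handle and hook0 below 0.022 m and angle between the y axis of pack0 and the y axis of rail, either way round below 0.3 rad) or (distance between pack0_handle and hook1 below 0.022 m and angle between the y axis of pack0 and the y axis of rail, either way round below 0.3 rad) or (distance between pack0_handle and hook2 below 0.022 m and angle between the y axis of pack0 and the y axis of rail, either way round below 0.3 rad)) and angle between each of pack0, pack1, pack2's own z axis and vertical below 0.3 rad and height (world z) of each of pack0_handle, pack1_handle, pack2_handle above 0.175 m and ((distance between pack1_handle and hook0 below 0.022 m and angle between the y axis of pack1 and the y axis of rail, either way round below 0.3 rad) or (distance between pack1_handle and hook1 below 0.022 m and angle between the y axis of pack1 and the y axis of rail, either way round below 0.3 rad) or (distance between pack1_handle and hook2 below 0.022 m and angle between the y axis of pack1 and the y axis of rail, either way round below 0.3 rad)) and ((distance between pack2_handle and hook0 below 0.022 m and angle between the y axis of pack2 and the y axis of rail, either way round below 0.3 rad) or (distance between pack2_handle and hook1 below 0.022 m and angle between the y axis of pack2 and the y axis of rail, either way round below 0.3 rad) or (distance between pack2_handle and hook2 below 0.022 m and angle between the y axis of pack2 and the y axis of rail, either way round below 0.3 rad)) and linear speed of each of pack0, pack1, pack2 below 0.08 m/s); the robot touches nothing.
It fails at once if the tape roll is moved more than 30 mm (distance of tape from where it was at the start of the episode above 0.03 m).
It fails at once if the jar is moved more than 30 mm (distance of wash from where it was at the start of the episode above 0.03 m).
It fails at once if the screwdriver is moved more than 30 mm (distance of driver from where it was at the start of the episode above 0.03 m).
Of pack0, pack1, pack2 only 2 to 3 are there at a start; the rules pass over those that are not, and their reading is None.
At some moment in a run one of pack0, pack1, pack2 may be knocked a few centimetres aside while the robot is not near it.
It also fails if it takes over 208 s, if anything falls off the work surface, if the arm or the gripper's body presses on something with over 40 N, if the wrist force passes 120 N, or if a joint passes its speed limit or range.

## Working session

There is one attempt and no reset: what is moved stays moved. The work goes in short steps, Python scripts to look and compute and a tool call to move; the robot and the scene stay as the last step left them, time stands still between calls to the robot, and variables do not carry over. Pictures are saved under pics/ and viewed, at most 14 in all, crops included, and the job is handed in when it is done.

Besides the shell and the picture viewer there is one more tool, called after "Request:" as name(argument=value, ...), one argument or row to a line, values as JSON. move_arm: Moves the arm, as the interface text tells. Shift numbers are shares of 0.75 m and turn numbers shares of 60 degrees, none past 1 either way. Its arguments: {"type":"object","properties":{"series":{"type":"array"},"claw":{"type":"number"},"squeeze":{"type":"number"}},"required":["series"]}

```bash
mkdir -p pics
cat > h.py <<'E'
import numpy as np, cv2
from cell import readout,get_image,calibration,ticket
from scipy.spatial.transform import Rotation as R
def cloud(name):
    im,d=get_image(name); c=calibration(name)
    v,u=np.mgrid[:480,:640]
    P=np.stack([(u-c['cx'])/c['fx']*d,(v-c['cy'])/c['fy']*d,d],-1)
    V=np.linalg.inv(c['view']); W=P@V[:3,:3].T+V[:3,3]; W[d==0]=np.nan
    return im,d,W
E
python3 - <<'E'
from h import *
print(readout.observe())
for n in ['scene','top']:
    im,d,W=cloud(n); cv2.imwrite(f'pics/{n}0.png',im[:,:,::-1]); np.savez(f'{n}0.npz',im=im,W=W)
    c=calibration(n); print(n,c['fx'],np.linalg.inv(c['view']))
print(calibration('wrist'))
E
```

```text
{'clock': 0.0, 'joints': array([ 1.20534114,  0.43523603,  0.02499219,  1.57408306, -0.01160796,
        1.13399093, -0.07511942]), 'dq': array([ 1.19263097e-03,  7.69830903e-04,  1.01275584e-03,  4.19708221e-04,
       -1.37335622e-03,  4.66514670e-05,  7.90917748e-04]), 'joint_efforts': array([-1.94440017e-04, -6.67859387e+01,  9.85161178e-01, -3.14466977e+01,
       -6.04598341e-02,  4.30716283e-02,  1.51643935e-04]), 'position': array([ 0.16220561, -0.60306408,  0.22594251]), 'ee_rot': array([-3.11300158e+00, -4.11332378e-01,  5.46153484e-04]), 'force': array([ 0.09481301, -0.22521581, -0.32692158]), 'ft_torque': array([ 0.0256185 ,  0.02592069, -0.00176772]), 'gripper_force': 0.0, 'width': 0.9992896050667226}
scene 593.084854755011 [[ 0.11747607  0.56506453 -0.81664034  1.72240069]
 [ 0.99305561 -0.06161015  0.10022351 -0.15691904]
 [ 0.00631941 -0.82274314 -0.56837822  0.94831065]
 [ 0.          0.          0.          1.        ]]
top 530.9608696865293 [[ 1.52279204e-02 -9.95730149e-01  9.10471361e-02  4.29425954e-01]
 [-9.99880043e-01 -1.54223547e-02 -1.43233312e-03 -1.43660324e-03]
 [ 2.83037850e-03 -9.10144029e-02 -9.95845554e-01  1.54164462e+00]
 [ 0.00000000e+00  0.00000000e+00  0.00000000e+00  1.00000000e+00]]
{'fx': 371.64829954431775, 'fy': 371.64829954431775, 'cx': 320.2611825710568, 'cy': 246.09956753010366, 'mount': array([[-9.97357281e-04, -9.56050045e-01, -2.93201837e-01,
         7.87284264e-02],
       [ 9.99999343e-01, -1.11940543e-03,  2.48467034e-04,
        -8.64121328e-04],
       [-5.65758648e-04, -2.93201396e-01,  9.56050533e-01,
        -1.57454559e-01],
       [ 0.00000000e+00,  0.00000000e+00,  0.00000000e+00,
         1.00000000e+00]])}
```

View pics/top0.png

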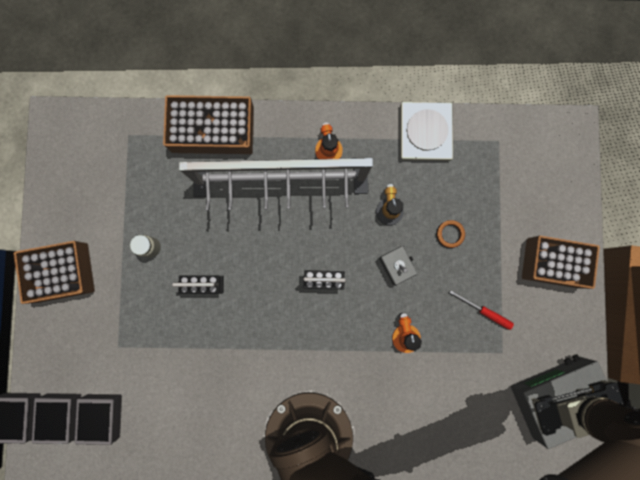

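View pics/scene0.png

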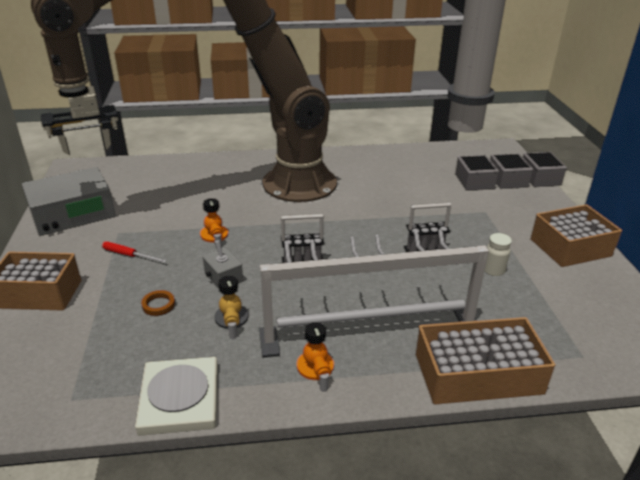

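The top view shows two packs at (197,284) and (323,279), and the rail bar runs from (182,166) to (372,162). The brass valve's knob is at (393,206), the switch box at (397,265) with its toggle tip near (401,267). Tape is at (451,234), jar at (142,246), driver at (482,310).

Run:
```python
from h import *
np.set_printoptions(precision=4,suppress=True)
for n in ['top','scene']:
    D=np.load(n+'0.npz');W=D['W'].reshape(-1,3);im=D['im'].reshape(-1,3).astype(int)
    def sel(x0,x1,y0,y1,z0,z1): 
        return W[(W[:,0]>x0)&(W[:,0]<x1)&(W[:,1]>y0)&(W[:,1]<y1)&(W[:,2]>z0)&(W[:,2]<z1)]
    def line(P,t):
        if len(P)<5: print(t,len(P));return
        m=np.median(P,0); r=cv2.minAreaRect(P[:,:2].astype(np.float32)*1000); 
        print(n,t,len(P),'med',m,'mean',P.mean(0),'rect',np.round(r[0],1),np.round(r[1],1),round(r[2],1),'y',P[:,1].min(),P[:,1].max())
    pp=np.load('top0.npz')['W']
    if n=='top':
        for (u,v) in [(197,284),(323,279),(182,166),(372,162),(393,206),(401,267),(392,262),(403,280),(412,262),(388,258)]: print(u,v,pp[v,u])
    line(sel(.55,.9,-.25,.45,.205,.225),'rail')
    line(sel(.35,.5,.15,.45,.138,.16),'packA')
    line(sel(.35,.5,-.1,.1,.138,.16),'packB')
    line(sel(.5,.65,-.27,-.12,.095,.125),'knob')
    line(sel(.35,.55,-.3,-.12,.055,.066),'box')
    line(sel(.35,.55,-.3,-.12,.085,.125),'toggle')
    for k,(a,b) in enumerate([(.3,.2),(.2,.05),(.05,-.1)]):
        line(sel(.5,.62,b,a,.175,.204),'hook%d'%k)
```

```text
197 284 [0.4225 0.2981 0.1501]
323 279 [ 0.4405 -0.0303  0.1496]
182 166 [0.7201 0.3325 0.2155]
372 162 [ 0.7886 -0.1736 -0.0013]
393 206 [ 0.6411 -0.2182  0.1147]
401 267 [ 0.4768 -0.2437  0.0928]
392 262 [ 0.4914 -0.2239  0.0606]
403 280 [ 0.4419 -0.2553  0.0566]
412 262 [ 0.4947 -0.2905  0.0032]
388 258 [ 0.5024 -0.2128  0.06  ]
top rail 1638 med [0.7288 0.0945 0.2153] mean [0.7288 0.0957 0.2151] rect [729.7  95.8] [ 23.3 491. ] 2.1 y -0.14976246598426754 0.3413984848481702
top packA 158 med [0.4217 0.3109 0.1493] mean [0.4213 0.3109 0.1493] rect [421.  308.9] [  7.8 108.8] 0.9 y 0.2544753688277717 0.3632940194111512
top packB 159 med [ 0.4403 -0.0356  0.1493] mean [ 0.4401 -0.0346  0.1492] rect [440.  -34.3] [107.4   9.8] 89.0 y -0.08801144336380252 0.01938596752931308
top knob 164 med [ 0.6359 -0.2218  0.1119] mean [ 0.636  -0.2226  0.1115] rect [ 634.5 -223.5] [30.4 44.3] 0.7 y -0.2455401305374383 -0.20138549153700092
top box 669 med [ 0.4857 -0.2411  0.0606] mean [ 0.484  -0.2422  0.0606] rect [ 483.6 -243.4] [89.8 70.9] 28.3 y -0.2916512566452943 -0.19350032619557106
top togg
[... 832 characters left out ...]
-34.5] [105.5  17.9] 89.7 y -0.08723352377943275 0.01832193486426731
scene knob 126 med [ 0.6389 -0.2254  0.1117] mean [ 0.6389 -0.2248  0.1111] rect [ 636.1 -224.9] [27.1 44.2] 1.0 y -0.24680383081839585 -0.20280780179783947
scene box 561 med [ 0.4946 -0.2421  0.0598] mean [ 0.4921 -0.2433  0.0599] rect [ 485.3 -245.3] [96.4 73.8] 28.3 y -0.2912968789796405 -0.19486659585055655
scene toggle 46 med [ 0.4762 -0.2503  0.098 ] mean [ 0.4757 -0.2506  0.0977] rect [ 473.5 -250.8] [18.6 11.8] 7.2 y -0.25763790362753314 -0.24497592660687478
scene hook0 20 med [0.6174 0.2666 0.1964] mean [0.6167 0.2459 0.1959] rect [615.2 240.1] [ 8.7 64.2] 0.2 y 0.20798875438691758 0.272182361269667
hook1 1
hook2 0
```

Request:
move_arm(
  series=[
    [0.066,0.066,0,0.0,0.0,0.1],
    [0.11,0.13,0,0.0,0.0,0.222],
    [0.15,0.19,0,0,0,0.222],
    [0.19,0.24,0,0,0,0.222],
    [0.19,0.24,0,0,0,0.222],
  ],
  claw=-1,
)

```text
clock: 0.6
position: [0.3071, -0.4198, 0.2266]
ee_rot: [-3.043, -0.775, -0.001]
force: [0.3, -0.5, -0.6]
width: 0.613
gripper_force: 0.0
```

Request:
move_arm(
  series=[
    [0.04,0.05,0,0,0,0],
    [0.08,0.1,0,0,0,0],
    [0.12,0.15,0,0,0,0],
    [0.16,0.2,-0.03,0,0,0],
    [0.16,0.2,-0.03,0,0,0],
  ],
)

```text
clock: 1.1
position: [0.4276, -0.2671, 0.2024]
ee_rot: [-3.039, -0.783, -0.0]
force: [-0.8, 0.6, 0.3]
width: 0.179
gripper_force: 0.0
```

Request:
move_arm(
  series=[
    [0,-0.006,-0.06,0,0,0],
    [0,-0.006,-0.1,0,0,0],
    [0,-0.006,-0.143,0,0,0],
    [0,-0.006,-0.143,0,0,0],
    [0,-0.006,-0.143,0,0,0],
  ],
)

```text
clock: 1.6
position: [0.4244, -0.2781, 0.0971]
ee_rot: [-3.045, -0.769, 0.002]
force: [-0.1, -0.5, 0.8]
width: 0.003
gripper_force: 0.0
```

Request:
move_arm(
  series=[
    [0.015,0.008,0,0,0,0],
    [0.03,0.016,0,0,0,0],
    [0.045,0.024,0,0,0,0],
    [0.06,0.032,0,0,0,0],
    [0.06,0.032,0,0,0,0],
  ],
)

```text
clock: 2.1
position: [0.4726, -0.2523, 0.0974]
ee_rot: [3.044, 0.774, 0.004]
force: [-0.3, 1.3, 0.5]
width: 0.002
gripper_force: 0.0
```

Request:
move_arm(
  series=[
    [0.008,0.0045,0,0,0,0],
    [0.016,0.009,0,0,0,0],
    [0.016,0.009,0,0,0,0],
  ],
)

```text
clock: 2.4
position: [0.4828, -0.2467, 0.097]
ee_rot: [-3.045, -0.771, -0.001]
force: [-0.2, 0.4, -0.7]
width: 0.007
gripper_force: 0.0
```

Request:
move_arm(
  series=[
    [-0.03,-0.016,0,0,0,0],
    [-0.06,-0.03,0.03,0,0,0],
    [-0.06,-0.03,0.1,0,0,0],
    [-0.06,-0.03,0.15,0,0,0],
    [-0.06,-0.03,0.2,0,0,0],
  ],
)

```text
clock: 2.9
position: [0.4364, -0.2701, 0.2491]
ee_rot: [3.046, 0.769, 0.001]
force: [0.3, -0.5, -0.8]
width: 0.006
gripper_force: 0.0
```

Run:
```python
from h import *
for n in ['top','scene']:
    im,d,W=cloud(n)
    f=W.reshape(-1,3);
    for t,(x0,x1,y0,y1,z0,z1) in dict(tog=(.45,.53,-.27,-.2,.085,.12),A=(.35,.55,.15,.45,.138,.16),B=(.35,.55,-.13,.13,.138,.16)).items():
        P=f[(f[:,0]>x0)&(f[:,0]<x1)&(f[:,1]>y0)&(f[:,1]<y1)&(f[:,2]>z0)&(f[:,2]<z1)]
        if len(P): r=cv2.minAreaRect(P[:,:2].astype(np.float32)*1000); print(n,t,len(P),P.mean(0),r)
    if n=='scene': cv2.imwrite('pics/s1.png',cv2.resize(im[150:350,130:370,::-1],None,fx=2.5,fy=2.5))
```

```text
top tog 27 [ 0.4956869  -0.23629089  0.10198063] ((495.2447204589844, -236.9514617919922), (17.50033950805664, 10.762372970581055), 27.16562271118164)
top A 160 [0.42127773 0.31073468 0.14908441] ((421.03515625, 309.14166259765625), (7.847517490386963, 108.51793670654297), 0.8729663491249084)
top B 159 [ 0.44012868 -0.03457737  0.14952964] ((440.03546142578125, -34.19582748413086), (107.27665710449219, 9.864507675170898), 88.95823669433594)
scene tog 35 [ 0.50130799 -0.2372593   0.09925045] ((501.4398498535156, -236.30784606933594), (14.448774337768555, 11.788871765136719), 57.46812438964844)
scene A 162 [0.42569182 0.30601626 0.14676551] ((424.10772705078125, 308.528076171875), (18.538869857788086, 110.6900634765625), 1.2275071144104004)
scene B 174 [ 0.44386828 -0.03531853  0.14685265] ((444.38348388671875, -34.609901428222656), (16.03275489807129, 105.89390563964844), 0.36017146706581116)
```

View pics/s1.png

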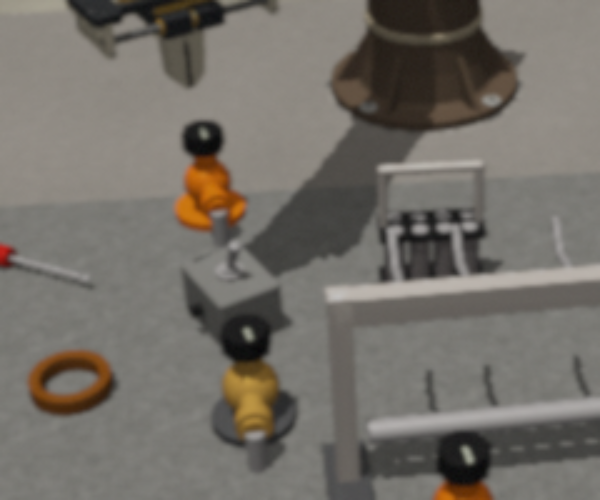

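The toggle has flipped to the box's far side: the bat at (235,252) in the crop now leans towards the camera. Next is the pack nearest the middle (B).

Request:
move_arm(
  series=[
    [0,0.066,0,0,0,0.14],
    [0,0.12,0,0,0,0.28],
    [0,0.18,0,0,0,0.42],
    [0,0.24,0,0,0,0.56],
    [0.004,0.3,0,0,0,0.7],
  ],
  claw=0.4,
)

```text
clock: 3.5
position: [0.4389, -0.0434, 0.2466]
ee_rot: [2.563, 1.817, -0.001]
force: [1.4, -0.1, 0.4]
width: 0.389
gripper_force: 0.0
```

Request:
move_arm(
  series=[
    [0,0,0,0,0,0.14],
    [0,0,0,0,0,0.28],
    [0,0.01,0,0,0,0.32],
    [0.0,0.015,0,0,0,0.32],
    [0,0.015,0,0,0,0.32],
  ],
)

```text
clock: 4.0
position: [0.4397, -0.033, 0.2468]
ee_rot: [-2.232, -2.21, -0.0]
force: [-0.3, -0.1, -0.1]
width: 0.698
gripper_force: 0.0
```

Run:
```python
from h import *
o=readout.observe(); print(o['position'],o['ee_rot'],o['joints'])
im,d=get_image('wrist'); cv2.imwrite('pics/w1.png',im[:,:,::-1])
c=calibration('wrist');M=c['mount'];T=np.eye(4);T[:3,:3]=R.from_rotvec(o['ee_rot']).as_matrix();T[:3,3]=o['position']
P=np.array([[.441,y,.145,1] for y in(-.084,-.034,.016)]).T
q=np.linalg.inv(T@M)@P; 
for p in q.T[:,:3]:
    th=np.arctan2(np.hypot(p[0],p[1]),p[2]); a=np.arctan2(p[1],p[0]); print(c['cx']+c['fx']*th*np.cos(a),c['cy']+c['fx']*th*np.sin(a))
```

```text
[ 0.43972837 -0.03296143  0.24684365] [-2.23248051e+00 -2.20994965e+00 -2.00314686e-04] [ 0.42365324  0.1599797  -0.52815471  1.93127582  0.09112095  1.07365924
 -0.15262456]
323.92474649627775 309.3619090553174
323.39830704177666 248.04746759845906
322.7452299974247 179.75988831555662
```

View pics/w1.png

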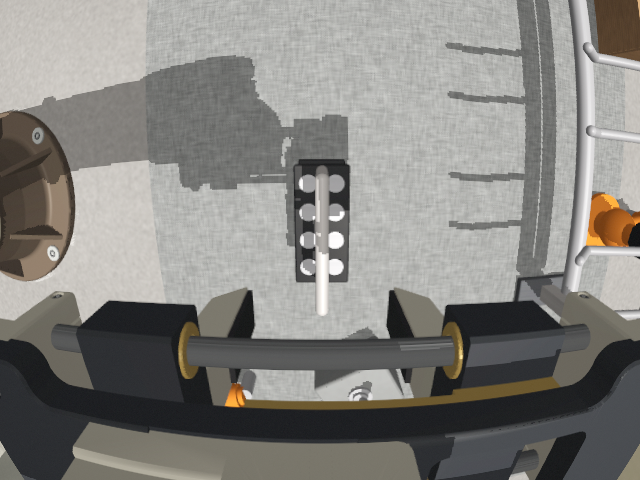

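The handle bar runs from (322,170) to (322,312), as predicted, and is centred between the fingers. I'll go down and grip.

Request:
move_arm(
  series=[
    [0.001,0,-0.06,0,0,0],
    [0.001,0,-0.11,0,0,0],
    [0.001,0,-0.155,0,0,0],
    [0.001,0,-0.155,0,0,0],
    [0.001,0,-0.155,0,0,0],
  ],
)

```text
clock: 4.55
position: [0.4406, -0.0335, 0.1312]
ee_rot: [-2.23, -2.211, 0.001]
force: [1.3, -0.2, 0.4]
width: 0.702
gripper_force: 0.0
```

Request:
move_arm(
  series=[
    [0,0,0,0,0,0],
    [0,0,0,0,0,0],
    [0,0,0,0,0,0],
    [0,0,0,0,0,0],
    [0,0,0,0,0,0],
  ],
  claw=-1,
  squeeze=40,
)

```text
clock: 5.05
position: [0.4408, -0.0337, 0.1311]
ee_rot: [2.229, 2.212, 0.001]
force: [-0.8, -0.2, 0.2]
width: 0.313
gripper_force: 0.0
```

Request:
move_arm(
  series=[
    [0,0,0.02,0,0,0],
    [0,0,0.06,0,0,0],
    [0,0,0.11,0,0,0],
    [0,0,0.11,0,0,0],
    [0,0,0.11,0,0,0],
  ],
)

```text
clock: 5.55
position: [0.4411, -0.0337, 0.2139]
ee_rot: [2.229, 2.211, 0.002]
force: [-0.1, -0.4, -1.2]
width: 0.002
gripper_force: 0.0
```

The lift started before the fingers had closed, so the grip missed. I'll reopen, check the pack and repeat.

Request:
move_arm(
  series=[
    [0,0,0.03,0,0,0],
    [0,0,0.03,0,0,0],
    [0,0,0.03,0,0,0],
    [0,0,0.03,0,0,0],
    [0,0,0.03,0,0,0],
  ],
  claw=0.4,
)

```text
clock: 6.05
position: [0.44, -0.0336, 0.2348]
ee_rot: [-2.229, -2.212, 0.002]
force: [0.3, 0.2, -0.1]
width: 0.386
gripper_force: 0.0
```

Run:
```python
from h import *
o=readout.observe(); print(o['position'])
im,d=get_image('wrist'); cv2.imwrite('pics/w2.png',im[100:400,150:500,::-1])
im,d,W=cloud('scene');f=W.reshape(-1,3)
P=f[(abs(f[:,0]-.44)<.08)&(abs(f[:,1]+.03)<.1)&(f[:,2]>.138)&(f[:,2]<.16)]
print(len(P),P.mean(0),cv2.minAreaRect(P[:,:2].astype(np.float32)*1000))
```

```text
[ 0.44001492 -0.03360642  0.23478471]
175 [ 0.44403093 -0.03565479  0.1468691 ] ((444.13427734375, -34.63617706298828), (105.76976013183594, 15.728758811950684), 88.7083969116211)
```

View pics/w2.png

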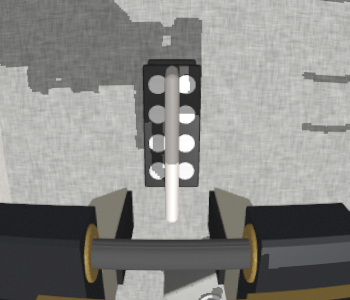

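The pack hasn't moved: the bar runs from (172,68) to (172,220) in the crop, still centred. I'll repeat with enough closing time.

Request:
move_arm(
  series=[
    [0,0,0,0,0,0],
    [0.001,0,-0.04,0,0,0],
    [0.001,0,-0.09,0,0,0],
    [0.001,0,-0.138,0,0,0],
    [0.001,0,-0.138,0,0,0],
  ],
)

```text
clock: 6.65
position: [0.4383, -0.0337, 0.1289]
ee_rot: [-2.225, -2.21, 0.007]
force: [0.1, 0.1, 0.8]
width: 0.696
gripper_force: 0.0
```

Request:
move_arm(
  series=[
    [0,0,0,0,0,0],
    [0,0,0,0,0,0],
    [0,0,0,0,0,0],
    [0,0,0,0,0,0],
    [0,0,0,0,0,0],
  ],
  claw=-1,
  squeeze=40,
)

```text
clock: 7.15
position: [0.4417, -0.0337, 0.1329]
ee_rot: [2.229, 2.212, 0.001]
force: [-0.5, -0.4, -0.4]
width: 0.312
gripper_force: 0.0
```

Request:
move_arm(
  series=[
    [0,0,0,0,0,0],
    [0,0,0,0,0,0],
    [0,0,0,0,0,0],
    [0,0,0,0,0,0],
    [0,0,0,0,0,0],
  ],
)

```text
clock: 7.65
position: [0.4412, -0.0336, 0.1323]
ee_rot: [-2.23, -2.213, 0.0]
force: [-1.3, -0.3, 3.3]
width: 0.091
gripper_force: 40.0
```

Request:
move_arm(
  series=[
    [0,0,0.03,0,0,0],
    [0,0,0.06,0,0,0],
    [0,0,0.09,0,0,0],
    [0,0,0.12,0,0,0],
    [0,0,0.12,0,0,0],
  ],
)

```text
clock: 8.15
position: [0.4426, -0.0334, 0.224]
ee_rot: [2.228, 2.211, 0.004]
force: [0.4, 0.2, -4.3]
width: 0.095
gripper_force: 40.0
```

Request:
move_arm(
  series=[
    [0.02,0.035,0,0,0,0.035],
    [0.05,0.08,0,0,0,0.035],
    [0.08,0.125,0,0,0,0.035],
    [0.11,0.168,0,0,0,0.035],
    [0.13,0.168,0,0,0,0.035],
  ],
)

```text
clock: 8.65
position: [0.5389, 0.0987, 0.2204]
ee_rot: [-2.179, -2.258, -0.003]
force: [-1.0, 1.8, -4.1]
width: 0.096
gripper_force: 40.0
```

Request:
move_arm(
  series=[
    [0,0,0,0,0,0],
    [0,0,0,0,0,0],
    [0,0,0,0,0,0],
  ],
)

```text
clock: 8.95
position: [0.5376, 0.0917, 0.2211]
ee_rot: [-2.189, -2.252, 0.003]
force: [-0.2, -0.6, -5.6]
width: 0.094
gripper_force: 40.0
```

Run:
```python
from h import *
o=readout.observe(); print(o['position'],o['force'],o['width'])
im,d,W=cloud('scene');cv2.imwrite('pics/s2.png',cv2.resize(im[150:400,230:530,::-1],None,fx=2,fy=2))
im,d=get_image('wrist'); cv2.imwrite('pics/w3.png',im[:,:,::-1])
```

```text
[0.5375558  0.09172713 0.22111218] [-0.20311991 -0.60339598 -5.60864684] 0.09366367281652471
```

View pics/w3.png

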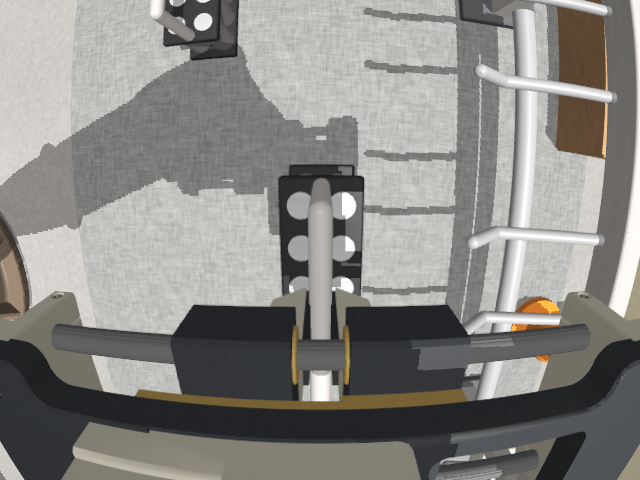

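The pack hangs in the grip and the middle hook's tips are at about (472,243) and (470,328), ahead of the gripper. I'll go in over the tips, then lower.

Request:
move_arm(
  series=[
    [0.03,0,0,0,0,0],
    [0.06,0,0,0,0,0],
    [0.09,0,0,0,0,0],
    [0.12,0,0,0,0,0],
    [0.141,0.001,0,0,0,0],
  ],
)

```text
clock: 9.55
position: [0.6457, 0.0921, 0.2221]
ee_rot: [2.19, 2.251, 0.0]
force: [-0.1, 0.1, -5.2]
width: 0.094
gripper_force: 40.0
```

Request:
move_arm(
  series=[
    [0,0,0,0,0,0],
    [0,0,-0.02,0,0,0],
    [0,0,-0.04,0,0,0],
    [0,0,-0.06,0,0,0],
    [0,0,-0.06,0,0,0],
  ],
)

```text
clock: 10.05
position: [0.6441, 0.0928, 0.175]
ee_rot: [-2.188, -2.254, 0.001]
force: [0.7, -0.2, -4.8]
width: 0.094
gripper_force: 40.0
```

Request:
move_arm(
  series=[
    [0,0,-0.004,0,0,0],
    [0,0,-0.004,0,0,0],
    [0,0,-0.004,0,0,0],
  ],
)

```text
clock: 10.35
position: [0.6447, 0.0931, 0.1743]
ee_rot: [2.189, 2.253, 0.001]
force: [2.6, 0.4, -4.4]
width: 0.095
gripper_force: 40.0
```

Request:
move_arm(
  series=[
    [0,0,0,0,0,0],
    [0,0,0,0,0,0],
    [0,0,0,0,0,0],
    [0,0,0,0,0,0],
    [0,0,0,0,0,0],
  ],
  claw=-0.1,
)

```text
clock: 10.85
position: [0.6445, 0.0933, 0.1744]
ee_rot: [2.189, 2.254, 0.0]
force: [-0.8, -0.0, -0.2]
width: 0.437
gripper_force: 0.0
```

Now straight up, then take a look.

Request:
move_arm(
  series=[
    [0,0,0.03,0,0,0],
    [0,0,0.08,0,0,0],
    [0,0,0.14,0,0,0],
    [-0.05,0.03,0.14,0,0,0],
    [-0.1,0.08,0.14,0,0,0],
  ],
)

```text
clock: 11.35
position: [0.5725, 0.1497, 0.2806]
ee_rot: [2.193, 2.247, 0.003]
force: [0.2, 0.3, -0.1]
width: 0.451
gripper_force: 0.0
```

```bash
cat > look.py <<'E'
from h import *
import sys
o=readout.observe(); print(o['position'],o['force'],o['width'])
for n in ['top','scene']:
    im,d,W=cloud(n);f=W.reshape(-1,3)
    if n=='scene': cv2.imwrite(sys.argv[1],cv2.resize(im[150:400,180:530,::-1],None,fx=2,fy=2))
    for t,(x0,x1,y0,y1,z0,z1) in dict(A=(.3,.55,.12,.47,.138,.16),h1=(.61,.7,.02,.16,.178,.2),h2=(.61,.7,.17,.31,.178,.2)).items():
        P=f[(f[:,0]>x0)&(f[:,0]<x1)&(f[:,1]>y0)&(f[:,1]<y1)&(f[:,2]>z0)&(f[:,2]<z1)]
        if len(P)>5: print(n,t,len(P),P.mean(0),cv2.minAreaRect(P[:,:2].astype(np.float32)*1000))
E
python3 look.py pics/s3.png
```

```text
[0.57247081 0.14967087 0.28061864] [ 0.22908169  0.29924882 -0.07518125] 0.450993832393198
top A 160 [0.42128129 0.31061457 0.14956991] ((421.0463562011719, 308.5736389160156), (7.842698574066162, 108.5797119140625), 0.8726732134819031)
top h1 299 [0.6560472  0.08976175 0.18796018] ((659.8703002929688, 85.99345397949219), (83.84587860107422, 90.12982940673828), 3.2110493183135986)
scene A 160 [0.42599372 0.30510488 0.14691359] ((424.89837646484375, 307.72918701171875), (18.65785026550293, 109.94329833984375), 0.2795197367668152)
scene h1 335 [0.64863745 0.09103142 0.18662233] ((652.0745239257812, 92.97399139404297), (67.26932525634766, 110.35242462158203), 6.1680827140808105)
scene h2 134 [0.6391594  0.24119021 0.1864032 ] ((645.2413940429688, 242.1028594970703), (65.54816436767578, 68.26578521728516), 3.0385611057281494)
```

View pics/s3.png

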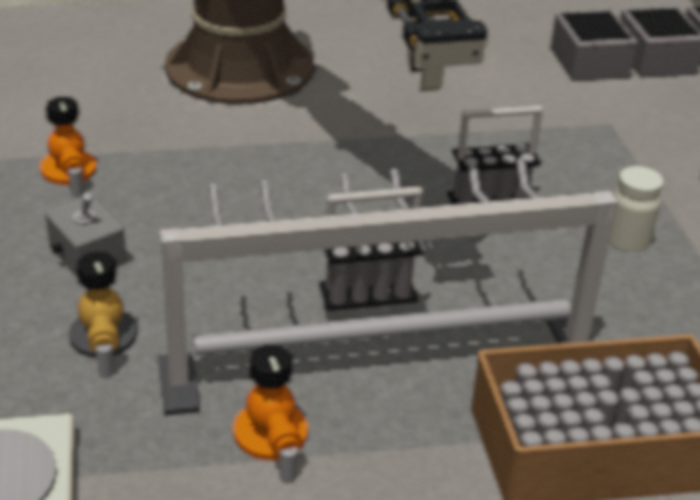

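The first pack hangs on the middle hook (bar at (375,193)). The second stands at (0.422, 0.308), bar at (503,112).

Request:
move_arm(
  series=[
    [-0.045,0.045,0,0,0,-0.01],
    [-0.09,0.09,0,0,0,-0.02],
    [-0.13,0.135,0,0,0,-0.02],
    [-0.17,0.175,0,0,0,-0.02],
    [-0.2,0.21,0,0,0,-0.02],
  ],
  claw=0.4,
)

```text
clock: 11.95
position: [0.4195, 0.3102, 0.2796]
ee_rot: [-2.21, -2.233, -0.001]
force: [0.4, -0.2, 0.5]
width: 0.694
gripper_force: 0.0
```

Request:
move_arm(
  series=[
    [0,0,0,0,0,0],
    [0,0,-0.04,0,0,0],
    [0,0,-0.04,0,0,0],
  ],
)

```text
clock: 12.25
position: [0.4208, 0.3068, 0.2466]
ee_rot: [-2.212, -2.231, 0.008]
force: [0.3, -0.5, -0.8]
width: 0.7
gripper_force: 0.0
```

```bash
python3 look.py pics/s4.png
python3 - <<'E'
from h import *
o=readout.observe(); print(o['ee_rot'],o['joints'])
im,d=get_image('wrist'); cv2.imwrite('pics/w4.png',im[80:400,120:520,::-1])
c=calibration('wrist');M=c['mount'];T=np.eye(4);T[:3,:3]=R.from_rotvec(o['ee_rot']).as_matrix();T[:3,3]=o['position']
P=np.array([[.422,y,.145,1] for y in(.258,.308,.358)]).T
for p in (np.linalg.inv(T@M)@P).T[:,:3]:
    th=np.arctan2(np.hypot(p[0],p[1]),p[2]); a=np.arctan2(p[1],p[0]); print(c['cx']+c['fx']*th*np.cos(a)-120,c['cy']+c['fx']*th*np.sin(a)-80)
E
```

```text
[0.42080895 0.30678287 0.24661256] [ 0.2655913  -0.543608   -0.84277335] 0.6997530785478814
top A 90 [0.42183991 0.28822461 0.14919751] ((421.3132629394531, 291.31671142578125), (7.835155010223389, 71.43334197998047), 0.8749844431877136)
top h1 320 [0.65461179 0.09238069 0.18838121] ((659.4476928710938, 93.70974731445312), (82.94925689697266, 105.9468765258789), 2.6812825202941895)
top h2 193 [0.65956568 0.24344293 0.1873467 ] ((656.2630615234375, 242.72705078125), (89.02493286132812, 66.17072296142578), 1.8281856775283813)
scene A 164 [0.42612044 0.30651808 0.14696224] ((424.55487060546875, 308.1101989746094), (17.795679092407227, 107.95110321044922), 3.045213460922241)
scene h1 330 [0.64862321 0.0907984  0.18681408] ((651.30810546875, 92.01069641113281), (107.76862335205078, 67.89035034179688), 87.63151550292969)
scene h2 140 [0.6381638  0.24114872 0.18685284] ((645.1406860351562, 240.77859497070312), (65.7676773071289, 66.74002838134766), 0.9541504383087158)
[-2.21275038 -2.22983797  0.00234946] [-0.22372248  0.32492663 -0.65551288  1.74707547  0.21513458  1.14392738
 -0.93628063]
201.3914739005907 226.52097460234023
201.91756716173404 165.43925416667292
202.4669646618629 97.59752770641774
```

View pics/w4.png

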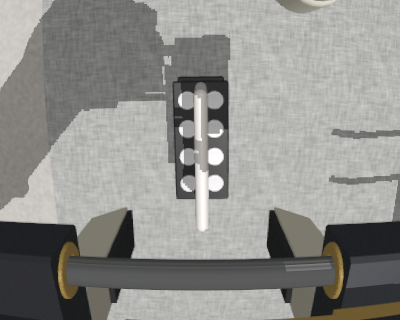

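The handle runs from (202,88) to (202,230) in the crop, centred as predicted. Going down to grip.

Request:
move_arm(
  series=[
    [0.001,0.001,-0.05,0,0,0],
    [0.001,0.001,-0.1,0,0,0],
    [0.001,0.001,-0.152,0,0,0],
    [0.001,0.001,-0.152,0,0,0],
    [0.001,0.001,-0.152,0,0,0],
  ],
)

```text
clock: 12.9
position: [0.423, 0.3097, 0.1365]
ee_rot: [-2.212, -2.23, -0.0]
force: [0.2, 0.2, 1.0]
width: 0.7
gripper_force: 0.0
```

Request:
move_arm(
  series=[
    [0,0,0,0,0,0],
    [0,0,0,0,0,0],
    [0,0,0,0,0,0],
    [0,0,0,0,0,0],
    [0,0,0,0,0,0],
  ],
  claw=-1,
)

```text
clock: 13.4
position: [0.4226, 0.3093, 0.1356]
ee_rot: [2.212, 2.23, 0.001]
force: [-0.4, 1.1, -0.4]
width: 0.318
gripper_force: 0.0
```

Request:
move_arm(
  series=[
    [0,0,0,0,0,0],
    [0,0,0,0,0,0],
    [0,0,0,0,0,0],
    [0,0,0,0,0,0],
    [0,0,0,0,0,0],
  ],
)

```text
clock: 13.9
position: [0.4225, 0.3093, 0.1352]
ee_rot: [2.212, 2.231, -0.0]
force: [-0.4, -0.4, 0.7]
width: 0.095
gripper_force: 40.0
```

Request:
move_arm(
  series=[
    [0,0,0.03,0,0,0],
    [0,0,0.06,0,0,0],
    [0,0,0.09,0,0,0],
    [0,0,0.12,0,0,0],
    [0,0,0.12,0,0,0],
  ],
)

```text
clock: 14.4
position: [0.4231, 0.3101, 0.2271]
ee_rot: [2.212, 2.23, 0.005]
force: [-0.1, 0.3, -6.9]
width: 0.095
gripper_force: 40.0
```

Request:
move_arm(
  series=[
    [0.03,-0.03,0,0,0,0.02],
    [0.07,-0.06,0,0,0,0.02],
    [0.11,-0.089,0,0,0,0.02],
    [0.145,-0.089,0,0,0,0.02],
    [0.155,-0.089,0,0,0,0.02],
  ],
)

```text
clock: 14.9
position: [0.5413, 0.2399, 0.2226]
ee_rot: [2.193, 2.248, -0.003]
force: [1.9, 0.8, -6.6]
width: 0.096
gripper_force: 40.0
```

Request:
move_arm(
  series=[
    [0,0,0,0,0,0],
    [0,0,0,0,0,0],
    [0,0,0,0,0,0],
  ],
)

```text
clock: 15.2
position: [0.5372, 0.2432, 0.2247]
ee_rot: [-2.186, -2.255, 0.002]
force: [0.5, 0.9, -6.9]
width: 0.096
gripper_force: 40.0
```

Going 0.102 m in x, then down 0.047 m.

Request:
move_arm(
  series=[
    [0.03,0,0,0,0,0],
    [0.06,0,0,0,0,0],
    [0.09,0,0,0,0,0],
    [0.12,-0.001,0,0,0,0],
    [0.136,-0.001,0,0,0,0],
  ],
)

```text
clock: 15.7
position: [0.6417, 0.2417, 0.2249]
ee_rot: [2.188, 2.253, 0.0]
force: [0.6, -0.2, -6.1]
width: 0.093
gripper_force: 40.0
```

Request:
move_arm(
  series=[
    [0,0,0,0,0,0],
    [0,0,-0.02,0,0,0],
    [0,0,-0.04,0,0,0],
    [0,0,-0.06,0,0,0],
    [0,0,-0.064,0,0,0],
  ],
)

```text
clock: 16.2
position: [0.6411, 0.2414, 0.1755]
ee_rot: [2.188, 2.253, 0.0]
force: [3.9, -1.1, -1.5]
width: 0.092
gripper_force: 40.0
```

Request:
move_arm(
  series=[
    [0,0,0,0,0,0],
    [0,0,0,0,0,0],
  ],
)

```text
clock: 16.4
position: [0.6404, 0.2416, 0.1768]
ee_rot: [-2.189, -2.254, 0.001]
force: [2.0, -0.7, -4.6]
width: 0.096
gripper_force: 40.0
```

Request:
move_arm(
  series=[
    [0,0,0,0,0,0],
    [0,0,0,0,0,0],
    [0,0,0,0,0,0],
    [0,0,0,0,0,0],
    [0,0,0,0,0,0],
  ],
  claw=-0.1,
)

```text
clock: 16.9
position: [0.6408, 0.242, 0.1776]
ee_rot: [2.189, 2.254, 0.001]
force: [-0.8, -0.5, 0.7]
width: 0.442
gripper_force: 0.0
```

Request:
move_arm(
  series=[
    [0,0,0.03,0,0,0],
    [0,0,0.08,0,0,0],
    [0,0,0.14,0,0,0],
    [-0.04,-0.04,0.14,0,0,0],
    [-0.1,-0.08,0.14,0,0,0],
  ],
)

```text
clock: 17.4
position: [0.5703, 0.1842, 0.2835]
ee_rot: [2.189, 2.252, 0.006]
force: [-0.1, -1.9, 0.7]
width: 0.449
gripper_force: 0.0
```

```bash
python3 look.py pics/s5.png
python3 - <<'E'
from h import *
o=readout.observe();print(o['joints'])
for n in ['top','scene']:
    im,d,W=cloud(n);f=W.reshape(-1,3)
    P=f[(f[:,0]>.58)&(f[:,0]<.69)&(f[:,1]>-.28)&(f[:,1]<-.17)&(f[:,2]>.107)&(f[:,2]<.13)]
    print(n,len(P),P.mean(0),P.min(0),P.max(0),cv2.minEnclosingCircle(P[:,:2].astype(np.float32)*1000))
E
```

```text
[0.57025886 0.18423968 0.28345299] [-0.11819211 -1.90876891  0.65749532] 0.44944202768443015
top h1 326 [0.65435743 0.09271161 0.18790769] ((657.3577270507812, 92.90274810791016), (105.41340637207031, 82.77201843261719), 89.77705383300781)
scene h1 333 [0.64856692 0.09035465 0.18664629] ((652.3866577148438, 92.28334045410156), (64.84969329833984, 108.45219421386719), 4.591393947601318)
scene h2 318 [0.64287494 0.24064929 0.18666354] ((643.1470947265625, 240.56129455566406), (63.53818130493164, 109.46298217773438), 3.4249322414398193)
[ 0.0122372   0.41253779 -0.59454786  1.53398544  0.23944353  1.27492893
 -0.58633448]
top 198 [ 0.64162621 -0.22330791  0.11245878] [ 0.62002888 -0.24354065  0.1070122 ] [ 0.66397053 -0.20224711  0.12193605] ((642.2191772460938, -223.3645477294922), 22.933452606201172)
scene 204 [ 0.64690548 -0.22476223  0.11150762] [ 0.62376675 -0.24586135  0.10711843] [ 0.66886333 -0.20272314  0.11762017] ((645.410888671875, -224.47412109375), 23.970439910888672)
```

View pics/s5.png

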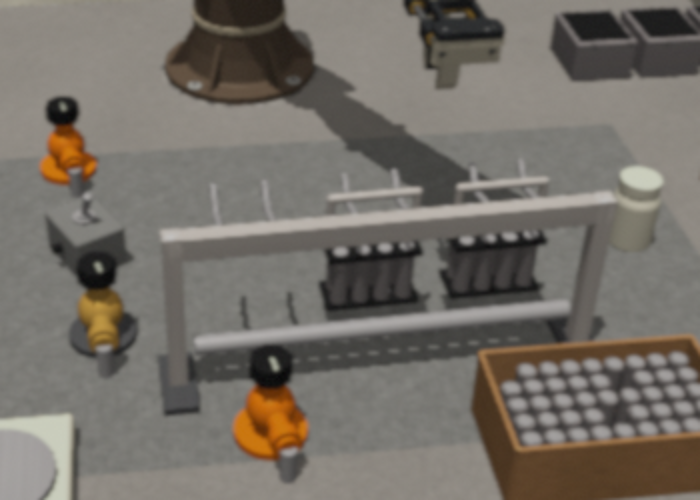

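Both packs hang (bars at (375,193) and (503,185)) and no third is in view. The knob is at (0.643, -0.2235). I'll go above it while winding the wrist back clockwise.

Request:
move_arm(
  series=[
    [0.01,-0.06,0,0,0,-0.14],
    [0.02,-0.12,0,0,0,-0.28],
    [0.04,-0.18,0,0,0,-0.42],
    [0.06,-0.24,0,0,0,-0.56],
    [0.08,-0.3,0,0,0,-0.7],
  ],
  claw=0.7,
)

```text
clock: 18.1
position: [0.6311, -0.0422, 0.2827]
ee_rot: [2.854, 1.312, 0.003]
force: [1.2, 1.4, 0.2]
width: 0.825
gripper_force: 0.0
```

Request:
move_arm(
  series=[
    [0.01,-0.06,0,0,0,-0.14],
    [0.02,-0.12,0,0,0,-0.28],
    [0.02,-0.18,0,0,0,-0.42],
    [0.02,-0.24,0,0,0,-0.56],
    [0.02,-0.24,0,0,0,-0.7],
  ],
)

```text
clock: 18.6
position: [0.644, -0.2302, 0.2816]
ee_rot: [3.131, 0.186, -0.001]
force: [-0.9, -0.5, -0.9]
width: 0.849
gripper_force: 0.0
```

```bash
cat > st.py <<'E'
from h import *
np.set_printoptions(precision=4,suppress=True)
o=readout.observe(); m=R.from_rotvec(o['ee_rot']).as_matrix()
print(o['position'],'yaw',np.degrees(np.arctan2(m[1,0],m[0,0])),'j',o['joints'],'F',o['force'],'T',o['ft_torque'],o['width'],o['gripper_force'])
E
python3 st.py
```

```text
[ 0.644  -0.2302  0.2816] yaw 6.7834250873339474 j [ 0.357   0.5089 -0.156   1.3178  0.0836  1.3201 -1.2526] F [-0.9104 -0.5212 -0.8898] T [-0.0037  0.0552 -0.0754] 0.8489535863404952 0.0
```

Request:
move_arm(
  series=[
    [0,0.008,0,0,0,-0.14],
    [0,0.008,0,0,0,-0.28],
    [0,0.008,0,0,0,-0.42],
    [0,0.008,0,0,0,-0.56],
    [0,0.008,0,0,0,-0.7],
  ],
)

```text
clock: 19.1
position: [0.6459, -0.2144, 0.2822]
ee_rot: [3.0, -0.934, 0.002]
force: [-0.1, 0.6, -0.4]
width: 0.849
gripper_force: 0.0
```

Request:
move_arm(
  series=[
    [0,0,0,0,0,-0.14],
    [0,0,-0.04,0,0,-0.28],
    [0,0,-0.09,0,0,-0.28],
    [0,0,-0.12,0,0,-0.28],
    [0,0,-0.12,0,0,-0.28],
  ],
)

```text
clock: 19.6
position: [0.6436, -0.2137, 0.1884]
ee_rot: [2.834, -1.353, -0.009]
force: [-1.0, -0.1, 0.7]
width: 0.853
gripper_force: 0.0
```

```bash
python3 st.py
python3 - <<'E'
from h import *
o=readout.observe()
im,d=get_image('wrist'); cv2.imwrite('pics/w6.png',im[:,:,::-1])
c=calibration('wrist');M=c['mount'];T=np.eye(4);T[:3,:3]=R.from_rotvec(o['ee_rot']).as_matrix();T[:3,3]=o['position']
P=np.array([[.643,-.2235,.113,1]]).T
for p in (np.linalg.inv(T@M)@P).T[:,:3]:
    th=np.arctan2(np.hypot(p[0],p[1]),p[2]); a=np.arctan2(p[1],p[0]); print(c['cx']+c['fx']*th*np.cos(a),c['cy']+c['fx']*th*np.sin(a))
E
```

```text
[ 0.6436 -0.2137  0.1884] yaw -51.03587864666836 j [ 0.2105  0.5539  0.0498  1.4728 -0.029   1.1214 -2.1959] F [-0.9677 -0.1001  0.7399] T [0.1171 0.0326 0.0045] 0.8530903466915447 0.0
329.48317857519595 245.34808661575485
```

View pics/w6.png

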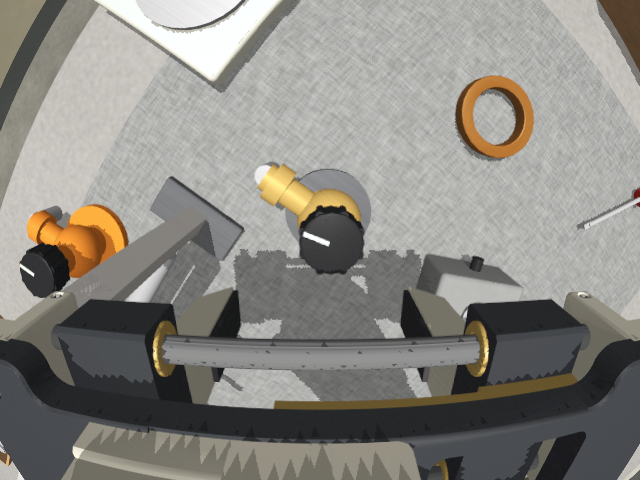

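The knob is at (331,241) with its white mark, within 2 mm of the prediction. I need about -11 mm in y, then down.

Request:
move_arm(
  series=[
    [0,-0.0145,0,0,0,0],
    [0,-0.0145,0,0,0,0],
    [0,-0.0145,0,0,0,0],
  ],
)

```text
clock: 19.95
position: [0.6449, -0.227, 0.1937]
ee_rot: [-2.833, 1.357, -0.004]
force: [-0.7, 0.1, 0.4]
width: 0.852
gripper_force: 0.0
```

```bash
python3 st.py
```

```text
[ 0.6449 -0.227   0.1937] yaw -51.200757642589686 j [ 0.2273  0.5537  0.0526  1.4592 -0.0302  1.1269 -2.1794] F [-0.6915  0.1051  0.3845] T [ 0.1373  0.0332 -0.0095] 0.8520578580075013 0.0
```

Request:
move_arm(
  series=[
    [-0.001,0.003,-0.04,0,0,0],
    [-0.001,0.003,-0.08,0,0,0],
    [-0.001,0.003,-0.12,0,0,0],
    [-0.001,0.003,-0.133,0,0,0],
    [-0.001,0.003,-0.133,0,0,0],
  ],
)

```text
clock: 20.45
position: [0.6428, -0.2233, 0.0917]
ee_rot: [2.834, -1.356, -0.003]
force: [0.5, 0.3, 1.0]
width: 0.848
gripper_force: 0.0
```

Request:
move_arm(
  series=[
    [0,0,0,0,0,0],
    [0,0,0,0,0,0],
    [0,0,0,0,0,0],
    [0,0,0,0,0,0],
    [0,0,0,0,0,0],
  ],
  claw=-1,
  squeeze=20,
)

```text
clock: 20.95
position: [0.6426, -0.2247, 0.093]
ee_rot: [2.832, -1.356, -0.001]
force: [0.0, 2.7, 7.3]
width: 0.478
gripper_force: 20.0
```

Request:
move_arm(
  series=[
    [0,0,0,0,0,0],
    [0,0,0,0,0,0],
    [0,0,0,0,0,0],
  ],
)

```text
clock: 21.25
position: [0.6427, -0.2245, 0.0931]
ee_rot: [2.832, -1.356, -0.0]
force: [-4.4, -1.3, 6.9]
width: 0.475
gripper_force: 20.0
```

Request:
move_arm(
  series=[
    [0,0,0.0008,0,0,0.14],
    [0,0,0.0016,0,0,0.28],
    [0,0,0.0023,0,0,0.42],
    [0,0,0.0031,0,0,0.56],
    [0,0,0.0039,0,0,0.7],
  ],
)

```text
clock: 21.75
position: [0.6425, -0.2249, 0.096]
ee_rot: [3.131, -0.242, -0.001]
force: [-4.4, -2.4, 5.0]
width: 0.473
gripper_force: 20.0
```

Request:
move_arm(
  series=[
    [0,0,0.0008,0,0,0.14],
    [0,0,0.0016,0,0,0.28],
    [0,0,0.0023,0,0,0.42],
    [0,0,0.0031,0,0,0.56],
    [0,0,0.0039,0,0,0.7],
  ],
)

```text
clock: 22.25
position: [0.6426, -0.2253, 0.099]
ee_rot: [3.01, 0.895, -0.002]
force: [-4.2, -2.7, 4.7]
width: 0.473
gripper_force: 20.0
```

```bash
python3 st.py
```

```text
[ 0.6426 -0.2253  0.099 ] yaw 33.12821023523693 j [ 0.4674  0.6662 -0.3376  1.5365  0.2512  0.9822 -0.9362] F [-4.1687 -2.6544  4.6845] T [-0.6753  0.8899 -0.1322] 0.4729166270694076 19.997549951076508
```

Turning works well; 84° are done. I'll continue.

Request:
move_arm(
  series=[
    [0,0,0.0008,0,0,0.14],
    [0,0,0.0016,0,0,0.28],
    [0,0,0.0023,0,0,0.42],
    [0,0,0.0031,0,0,0.56],
    [0,0,0.0039,0,0,0.7],
  ],
)

```text
clock: 22.75
position: [0.6429, -0.2255, 0.1019]
ee_rot: [2.489, 1.914, -0.002]
force: [-3.6, -3.2, 4.3]
width: 0.474
gripper_force: 20.0
```

Request:
move_arm(
  series=[
    [0,0,0.0008,0,0,0.14],
    [0,0,0.0016,0,0,0.28],
    [0,0,0.0023,0,0,0.42],
    [0,0,0.0031,0,0,0.56],
    [0,0,0.0039,0,0,0.7],
  ],
)

```text
clock: 23.25
position: [0.6434, -0.2254, 0.1049]
ee_rot: [1.638, 2.679, -0.003]
force: [-1.9, -3.1, 4.4]
width: 0.472
gripper_force: 20.0
```

```bash
python3 st.py
```

```text
[ 0.6434 -0.2254  0.1049] yaw 117.11002963504009 j [ 0.6725  0.7399 -0.6978  1.5102  0.5159  1.0802  0.3304] F [-1.8909 -3.1442  4.4103] T [-0.7     0.2155 -0.1141] 0.4718680842047215 19.99712973833084
```

Request:
move_arm(
  series=[
    [0,0,0.0008,0,0,0.14],
    [0,0,0.0016,0,0,0.28],
    [0,0,0.0023,0,0,0.42],
    [0,0,0.0031,0,0,0.56],
    [0,0,0.0039,0,0,0.7],
  ],
)

```text
clock: 23.75
position: [0.6436, -0.2251, 0.1078]
ee_rot: [0.569, 3.089, -0.003]
force: [-1.4, -1.4, 3.2]
width: 0.471
gripper_force: 20.0
```

```bash
python3 st.py
```

```text
[ 0.6436 -0.2251  0.1078] yaw 159.11994654519074 j [ 0.7557  0.7944 -0.8668  1.4995  0.6411  1.1473  0.975 ] F [-1.3651 -1.4412  3.1986] T [-0.4696  0.1294 -0.0828] 0.47147073276129564 19.99676138162613
```

Request:
move_arm(
  series=[
    [0,0,0.0008,0,0,0.14],
    [0,0,0.0016,0,0,0.28],
    [0,0,0.0023,0,0,0.42],
    [0,0,0.0031,0,0,0.56],
    [0,0,0.0039,0,0,0.7],
  ],
)

```text
clock: 24.25
position: [0.6436, -0.2247, 0.1107]
ee_rot: [-0.576, 3.088, -0.002]
force: [-0.9, -1.6, 4.0]
width: 0.47
gripper_force: 20.0
```

```bash
python3 st.py
```

```text
[ 0.6436 -0.2247  0.1107] yaw -158.86952618842395 j [ 0.8229  0.8577 -1.0249  1.4908  0.759   1.2246  1.6292] F [-0.8781 -1.6273  4.0387] T [-0.1594  0.2314 -0.0669] 0.47017466296432037 19.99672383069992
```

That's 252° (4.4 rad). I'll open, wind back 168° and regrip.

Request:
move_arm(
  series=[
    [0,0,0,0,0,0],
    [0,0,0,0,0,0],
    [0,0,0,0,0,0],
    [0,0,0,0,0,0],
    [0,0,0,0,0,0],
  ],
  claw=0.6,
)

```text
clock: 24.75
position: [0.6434, -0.2234, 0.11]
ee_rot: [0.568, -3.09, 0.0]
force: [-0.4, 0.1, 0.6]
width: 0.793
gripper_force: 0.0
```

Request:
move_arm(
  series=[
    [0,0,0,0,0,-0.14],
    [0,0,0,0,0,-0.28],
    [0,0,0,0,0,-0.42],
    [0,0,0,0,0,-0.56],
    [0,0,0,0,0,-0.7],
  ],
)

```text
clock: 25.25
position: [0.6434, -0.2235, 0.1101]
ee_rot: [0.586, 3.086, 0.0]
force: [-0.3, 0.3, 0.7]
width: 0.801
gripper_force: 0.0
```

Request:
move_arm(
  series=[
    [0,0,0,0,0,-0.14],
    [0,0,0,0,0,-0.28],
    [0,0,0,0,0,-0.42],
    [0,0,0,0,0,-0.56],
    [0,0,0,0,0,-0.7],
  ],
)

```text
clock: 25.75
position: [0.6434, -0.2234, 0.1101]
ee_rot: [1.653, 2.671, 0.0]
force: [0.1, -0.2, -0.1]
width: 0.802
gripper_force: 0.0
```

Request:
move_arm(
  series=[
    [0,0,0,0,0,-0.14],
    [0,0,0,0,0,-0.28],
    [0,0,0,0,0,-0.42],
    [0,0,0,0,0,-0.56],
    [0,0,0,0,0,-0.7],
  ],
)

```text
clock: 26.25
position: [0.6434, -0.2233, 0.1101]
ee_rot: [2.501, 1.902, 0.0]
force: [0.1, 0.1, -0.3]
width: 0.798
gripper_force: 0.0
```

Request:
move_arm(
  series=[
    [0,0,0,0,0,-0.14],
    [0,0,0,0,0,-0.28],
    [0,0,0,0,0,-0.42],
    [0,0,0,0,0,-0.56],
    [0,0,0,0,0,-0.7],
  ],
)

```text
clock: 26.75
position: [0.6434, -0.2233, 0.1101]
ee_rot: [-3.016, -0.879, -0.0]
force: [-0.3, 0.3, -0.0]
width: 0.802
gripper_force: 0.0
```

```bash
python3 st.py
```

```text
[ 0.6434 -0.2233  0.1101] yaw 32.5052627406707 j [ 0.4722  0.6562 -0.3489  1.5264  0.2498  1.003  -0.9483] F [-0.3043  0.3331 -0.0429] T [-0.0161 -0.0476  0.0211] 0.8021648980466239 0.0
```

Request:
move_arm(
  series=[
    [0,0,0,0,0,0],
    [0,0,0,0,0,0],
    [0,0,0,0,0,0],
    [0,0,0,0,0,0],
    [0,0,0,0,0,0],
  ],
  claw=-1,
)

```text
clock: 27.25
position: [0.6438, -0.2244, 0.1101]
ee_rot: [3.012, 0.89, 0.001]
force: [2.9, -2.4, -0.3]
width: 0.471
gripper_force: 20.0
```

Request:
move_arm(
  series=[
    [0,0,0,0,0,0],
    [0,0,0,0,0,0],
    [0,0,0,0,0,0],
  ],
)

```text
clock: 27.55
position: [0.6438, -0.2243, 0.1102]
ee_rot: [3.012, 0.888, 0.001]
force: [3.6, -2.6, -2.0]
width: 0.474
gripper_force: 20.0
```

Request:
move_arm(
  series=[
    [0,0,0.0008,0,0,0.14],
    [0,0,0.0016,0,0,0.28],
    [0,0,0.0023,0,0,0.42],
    [0,0,0.0031,0,0,0.56],
    [0,0,0.0039,0,0,0.7],
  ],
)

```text
clock: 28.05
position: [0.6432, -0.2239, 0.113]
ee_rot: [2.489, 1.917, -0.001]
force: [1.7, -2.4, -0.7]
width: 0.476
gripper_force: 20.0
```

Request:
move_arm(
  series=[
    [0,0,0.0008,0,0,0.14],
    [0,0,0.0016,0,0,0.28],
    [0,0,0.0023,0,0,0.42],
    [0,0,0.0031,0,0,0.56],
    [0,0,0.0039,0,0,0.7],
  ],
)

```text
clock: 28.55
position: [0.6425, -0.224, 0.1159]
ee_rot: [-1.636, -2.681, 0.002]
force: [-1.6, -2.2, 2.5]
width: 0.474
gripper_force: 20.0
```

Request:
move_arm(
  series=[
    [0,0,0.0008,0,0,0.14],
    [0,0,0.0016,0,0,0.28],
    [0,0,0.0023,0,0,0.42],
    [0,0,0.0031,0,0,0.5],
  ],
)

```text
clock: 28.95
position: [0.6422, -0.2244, 0.1181]
ee_rot: [-0.887, -3.012, 0.003]
force: [-1.1, -2.2, 0.5]
width: 0.473
gripper_force: 20.0
```

```bash
python3 st.py
```

```text
[ 0.6422 -0.2244  0.1181] yaw 147.1699496723075 j [ 0.7383  0.7685 -0.8307  1.4932  0.5987  1.1492  0.7955] F [-1.0608 -2.1938  0.5152] T [-0.6708  0.2432 -0.1102] 0.47285929940632204 19.991130530834198
```

Request:
move_arm(
  series=[
    [0,0,0.0008,0,0,0.1],
    [0,0,0.0012,0,0,0.2],
  ],
)

```text
clock: 29.15
position: [0.6421, -0.2246, 0.1189]
ee_rot: [-0.57, -3.087, 0.003]
force: [-2.5, -3.0, 2.3]
width: 0.477
gripper_force: 20.0
```

```bash
python3 st.py
```

```text
[ 0.6421 -0.2246  0.1189] yaw 159.08177258876856 j [ 0.76    0.7849 -0.8772  1.4903  0.6333  1.1692  0.9796] F [-2.4751 -3.0038  2.2714] T [-0.7463  0.4669 -0.0886] 0.4773744593100913 19.99235987663269
```

Request:
move_arm(
  series=[
    [0,0,0.0008,0,0,0.1],
    [0,0,0.0012,0,0,0.2],
  ],
)

```text
clock: 29.35
position: [0.6419, -0.2248, 0.1196]
ee_rot: [-0.245, -3.129, 0.003]
force: [-4.7, -1.9, -1.2]
width: 0.476
gripper_force: 20.0
```

```bash
python3 st.py
```

```text
[ 0.6419 -0.2248  0.1196] yaw 171.05650622029134 j [ 0.7808  0.8022 -0.9232  1.4876  0.6674  1.1902  1.1655] F [-4.65   -1.8968 -1.1596] T [-0.4682  0.7416 -0.582 ] 0.4757432534163408 19.99469965696335
```

Request:
move_arm(
  series=[
    [0,0,0.0008,0,0,0.1],
    [0,0,0.0012,0,0,0.2],
  ],
)

```text
clock: 29.55
position: [0.6413, -0.225, 0.1198]
ee_rot: [0.083, -3.136, 0.002]
force: [-2.5, -3.6, -4.2]
width: 0.473
gripper_force: 20.0
```

```bash
python3 st.py
```

```text
[ 0.6413 -0.225   0.1198] yaw -176.97910094048416 j [ 0.8003  0.8207 -0.9679  1.4856  0.7009  1.2121  1.352 ] F [-2.5492 -3.619  -4.175 ] T [-0.6641  0.3723 -0.5908] 0.473298342889185 19.99882936477661
```

The torque jump (-0.1 to -0.58 N m) shows the stop. I'll hold, release and rise.

Request:
move_arm(
  series=[
    [0,0,0,0,0,0],
    [0,0,0,0,0,0],
    [0,0,0,0,0,0],
  ],
)

```text
clock: 29.85
position: [0.6414, -0.225, 0.1198]
ee_rot: [0.073, -3.136, 0.002]
force: [-4.5, -3.8, -4.2]
width: 0.475
gripper_force: 20.0
```

Request:
move_arm(
  series=[
    [0,0,0,0,0,0],
    [0,0,0,0,0,0],
    [0,0,0,0,0,0],
    [0,0,0,0,0,0],
    [0,0,0,0,0,0],
  ],
  claw=0.6,
)

```text
clock: 30.35
position: [0.6436, -0.2232, 0.1211]
ee_rot: [-0.079, 3.14, 0.0]
force: [-0.5, -0.0, 0.0]
width: 0.79
gripper_force: 0.0
```

Request:
move_arm(
  series=[
    [0,0,0.05,0,0,0],
    [0,0,0.1,0,0,0],
    [0,0,0.16,0,0,0],
    [-0.06,-0.02,0.2,0,0,0],
    [-0.12,-0.04,0.2,0,0,0],
  ],
)

```text
clock: 30.85
position: [0.5582, -0.2506, 0.2747]
ee_rot: [-0.084, 3.134, -0.0]
force: [0.5, -1.2, 1.1]
width: 0.8
gripper_force: 0.0
```

Request:
move_arm(
  series=[
    [-0.06,-0.02,0,0,0,0],
    [-0.12,-0.04,0,0,0,0],
    [-0.16,-0.06,0,0,0,0],
    [-0.16,-0.06,0,0,0,0],
  ],
)

```text
clock: 31.25
position: [0.4317, -0.3011, 0.2704]
ee_rot: [0.069, -3.138, 0.003]
force: [0.0, -0.4, 0.7]
width: 0.797
gripper_force: 0.0
```

```bash
python3 look.py pics/s7.png
python3 - <<'E'
from h import *
for n in ['top','scene']:
    im,d,W=cloud(n);f=W.reshape(-1,3)
    P=f[(f[:,0]>.6)&(f[:,0]<.69)&(f[:,1]>-.265)&(f[:,1]<-.18)&(f[:,2]>.125)&(f[:,2]<.15)]
    print(n,len(P),np.median(P,0))
E
```

```text
[ 0.43170956 -0.30107042  0.27039018] [ 0.01444809 -0.4026568   0.73913355] 0.7966074794202405
top h1 323 [0.65491904 0.09294654 0.18802015] ((657.7830810546875, 92.94251251220703), (105.63778686523438, 83.76237487792969), 89.4325180053711)
top h2 341 [0.6518899  0.24153358 0.18829762] ((656.9271240234375, 242.4096221923828), (88.38383483886719, 108.19609832763672), 3.6550962924957275)
scene h1 334 [0.64853289 0.0902895  0.18670125] ((649.38134765625, 92.43450164794922), (65.53478240966797, 109.29972076416016), 0.33897215127944946)
scene h2 320 [0.64347939 0.2405999  0.18676926] ((644.0849609375, 240.33230590820312), (62.098533630371094, 108.87357330322266), 2.0548629760742188)
top 231 [ 0.64069938 -0.22267477  0.13897763]
scene 268 [ 0.65063292 -0.22446902  0.13804255]
```

View pics/s7.png

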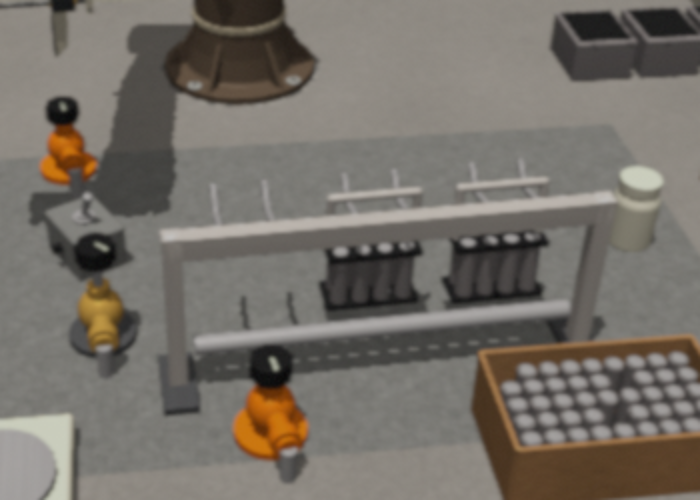

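The knob top is at 0.139 m, the fully open height (111 + 28 mm). Both packs hang (bars at (375,193) and (503,185)), the toggle is over at (87,208) and the arm is clear.

```bash
python3 -c "
from cell import ticket; print(ticket.sign_off())"
```

```text
the job is handed in; nothing more can be done
None
```

The job is handed in at about 31 s of robot time: the toggle is on, both packs present hang on the middle and left hooks, and the valve is turned to its stop; the sign-off returned no verdict.

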